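Clip the key holders on the rail and move the key tags over

ROBOT

A 6-joint arm with a two-finger parallel gripper is mounted at the origin on the work surface. World frame = base frame: x ahead of the robot, y to its left, z up, the work surface at z = 0. Lengths are in m, angles in rad, forces in N, time in s.
With the tool pointing down it reaches from about 0.375 to 0.925 m from the base axis. Payload 5.7 kg.
Tool frame: the origin (TCP) lies midway between the tips of the shut fingers; the grasp point (between the pads) lies 19 mm behind it; z points along the fingers, y is the line along which they close (so a half turn about z gives the same grasp; the last joint's range is limited). The gripper opens to 88 mm and grips with 3 to 60 N. Pads are 20 mm wide; open, the fingers measure 115 mm over their backs; the gripper's body (75 mm by 178 mm) begins 61 mm behind the grasp point.
Start: joints at [1.225, 0.359, 1.51, -0, 1.272, -0.115], TCP at [0.137, 0.584, 0.185] pointing down, gripper open.
Joint ranges: [-2.97, 2.97], [-1.01, 2.36], [0.21, 2.38], [-0.96, 4.11], [0.2, 2.71], [-2.98, 2.98]. Speed limits (rad/s): [2.39, 2.39, 3.14, 3.14, 3.14, 3.14].

INTERFACE

Orientations are given as a unit quaternion [x, y, z, w].
In Python, from bench import move_ptp, servo_line, goto_joints, move_gripper, sleep, inverse_kinematics, capture, PlanningError, close_job, spot_in, silhouettes, current_clock, current_joint_pos, current_qvel, current_joint_torque, current_position, current_orientation, current_force, current_torque, current_finger_gap, current_grip_force gives the robot as it stands. Calls block until the motion is done:
- move_ptp(position, orientation): joint-space move of the TCP to a pose.
- servo_line(position, orientation=None, rate=0.15, contact_N=None): straight line of the TCP; orientation=None keeps the orientation; rate is the mean speed in m/s. With contact_N (N) it stops when the force on the tool has changed by that much, and returns True; else False.
- goto_joints(angles): joint-space move.
- move_gripper(opening): finger opening in m; the grip force is fixed at half the most; returns when the fingers have stopped.
- sleep(seconds).
- inverse_kinematics(position, orientation): joint angles nearest the present ones, or None.
- capture(name): name is "scene" or "side" or "wrist"; returns a dict with "image" (384x512x3 uint8, blue, green, red), "range_z" (384x512 float32, m along the optical axis (not along the pixel's ray), 0 where there is no reading), "intrinsics" (3x3 intrinsics, pixels), "k1" (the pictures are not rectified: a ray, as slopes to the right and down, at radius r is drawn at 1 + k1 r^2 times it, then the intrinsics apply), "R" (3x3) and "t" (3): a world point X has camera coordinates R X + t. Camera axes: x right, y down, z forward; pixel columns grow to the right and rows downward; lengths in m; the calibration is good to about 2 mm. A picture is of the moment at which its call begins.
A pose or a line that the arm cannot do raises PlanningError and nothing moves.
- close_job(): hands the job in; it is judged then, once.
Trained networks look in the newest picture that a camera, given by its name, has taken for a name from the list of things; names that differ only in an ending like _2 or _b are one class to them, and where a whole thing is asked for, a point or a joint stands for the part that bears it (a point fixed in the world has none). Each returns a list of dicts, best first, with "conf" (0 to 1); they miss things now and then, are a little off and sometimes report something else, mostly with a low value. They report only what shows in the picture. A call takes as long as a camera call. They do not tell look-alikes from the thing itself.
- spot_in(camera, query): "xy" ([column, row] in pixels, amid what is visible of it).
- silhouettes(camera, query): "region" (384x512 bool, what is visible of it) and "xy" ([column, row] in pixels, amid what is visible of it).
Readings, each from a call of its own:
- current_clock(): time.
- current_joint_pos(): joint angles.
- current_qvel(): joint speeds.
- current_joint_torque(): joint torques, N m.
- current_position(): TCP position.
- current_orientation(): TCP orientation.
- current_force(): force on the tool from outside, world axes, zero at the start.
- current_torque(): the same for the moment, N m.
- current_finger_gap(): finger opening in m.
- current_grip_force(): force on a finger pad.
Only numpy, scipy, OpenCV 4.12 (cv2) and the standard library are available. Lean on these libraries where they do the work, as an engineer would, in place of code of your own. Each camera call takes 0.05 s, during which the arm holds its last target. There are 200 camera calls.

TASK

Fit the loose key holders to the rail on the tiled slope: hook each one's top lip over the rail's upper edge, then tilt it down until its foot clip snaps under the lower edge and it sits flat on the rail, anywhere along it. Only when all of them are clipped on, take the wooden key tags out of the old stand and slide each one, eyelet end up, fully home into a sleeve of its own (the holder already on the rail may be used too). Leave the bell, comb, car key, canister and mug where they are, standing as they are.

Things in the scene. Friction and masses are not known exactly. Their poses are not given: they have to be found in the camera images.
- rail: aluminium rail fixed on a sloping tiled console. Origin: centre of the rail's outer face; x up the 15 degree slope (away from the robot and up), y along the rail, z out of the slope. Flat bar 36 mm wide (x -18..18), 340 mm long, 3 mm thick (z -3..0), on a 14 mm wide web 17 mm high: both long edges overhang 11 mm. Console top: 150 mm (x) by 350 mm (y), 20 mm below the bar's face.
- holder0: fixed holder on the rail at y = -135 mm (takes y -162..-108); stays; its empty sleeve may be used. All holders: grey plastic, x from foot clip to hooked top lip, z out of the face, origin on the plate's underside below the sleeve's centre; plate 6 mm thick, x -21..24, y -26..26, with a rib below at x -21..-19.2, z -3..0 that comes outside the rail's lower edge. Home on the rail: frame parallel to rail, origin x, z within 1 mm of 0 there.
- holder0_mouth (a point): centre of holder0's sleeve mouth, 44 mm out (z) from its origin. Every holder's sleeve: upright rectangular tube on the plate, outside 23 mm (x) by 53 mm (y), inside 13 x 44 mm, from the floor at z = 6 to the mouth at z = 44 mm. Its 23 mm is what to grip.
- holder0_lip (a point): tip of holder0's top lip. Every holder's hook, under the plate: a leg x 19..24, z -12.5..0 mm, with a lip at its lower end pointing to -x, x 14.5..19, z -12.5..-9.5, 46 mm wide. The mouth between plate and lip, 9.5 mm high, takes the rail's upper edge when the holder's foot is raised by 25 to 30 degrees off the slope (lip end 10 to 15 degrees below level).
- holder0_foot (a point): holder0's clip nose. Every loose holder's foot clip: a sprung jaw, 36 mm wide, x -27..-22, z -12.5..5 mm, with a round slippery nose, radius 4.5, centre x -19.3, z -6.5, and a 45 degree lead-in below it; it gives up to 4 mm towards -x (3 N per mm) and snaps below the rail's lower edge, at about 6 to 10 N on the foot while the hook's leg bears on the upper edge.
- holder1: loose holder, shaped like holder0, about 105 g. Starts standing level on the table on its hook and clip jaw, origin 12.5 mm up, yaw within 0.6 rad of 0. May be absent.
- holder2: another loose holder, same as holder1. May be absent.
- holder3: another loose holder, same as holder1. May be absent.
- stand: old dark-wood tag stand, fixed, 54 x 185 x 32 mm, origin at the centre of its underside; three slots 13 x 43 mm, 26 mm deep, at y = -56, 0, +56 mm, long side along its y.
- tag1: flat light-wood key tag, 10 mm thick (x), 40 mm wide (y), 90 mm tall (z), its lowest 7 mm tapering to a 5 x 28 mm foot and a dark eyelet 12 mm below the top; 35 g. Origin: centre of the foot end, z towards the eyelet end. Starts upright in a slot of the stand, origin 6 mm above the table. The two faces are alike. May be absent.
- tag2: another key tag, same as tag1. May be absent.
- tag3: another key tag, same as tag1. May be absent.
- bell: bystander: white plastic bicycle bell, 50 mm across, 34 mm high, thumb lever at the side; origin at its underside
- comb: bystander: small wooden comb lying flat, 95 x 26 x 5 mm; origin at its underside
- key: bystander: silver car key lying flat, 78 x 22 x 9 mm; origin at its underside
- canister: bystander: stainless tea canister with clip-on lid, 80 mm across, 116 mm high; origin at its underside
- mug: bystander: white mug, 76 mm across, 85 mm high; origin at its underside
There are look-alikes about, which are no part of the job. What is shaped like the holder3 but purple or red is not meant.

How it is judged:
On the way:
1. all the loose holders are clipped flat on the rail while all the tags still stand in the old stand (x of holder1 in the frame of rail between -0.004 and 0.004 m and y of holder1 in the frame of rail between -0.155 and 0.155 m and z of holder1 in the frame of rail between -0.003 and 0.003 m and angle between the z axis of each of holder1, holder2, holder3 and the z axis of rail, either way round below 0.07 rad and angle between the y axis of each of holder1, holder2, holder3 and the y axis of rail, either way round below 0.08 rad and y of holder0 in the frame of holder1 below -0.03 m and x of holder2 in the frame of rail between -0.004 and 0.004 m and y of holder2 in the frame of rail between -0.155 and 0.155 m and z of holder2 in the frame of rail between -0.003 and 0.003 m and y of holder0 in the frame of holder2 below -0.03 m and x of holder3 in the frame of rail between -0.004 and 0.004 m and y of holder3 in the frame of rail between -0.155 and 0.155 m and z of holder3 in the frame of rail between -0.003 and 0.003 m and y of holder0 in the frame of holder3 below -0.03 m and z of tag1 in the frame of stand between 0 and 0.012 m and angle between each of tag1, tag2, tag3's own z axis and vertical below 0.25 rad and x of tag1 in the frame of stand between -0.01 and 0.01 m and z of tag2 in the frame of stand between 0 and 0.012 m and x of tag2 in the frame of stand between -0.01 and 0.01 m and z of tag3 in the frame of stand between 0 and 0.012 m and x of tag3 in the frame of stand between -0.01 and 0.01 m), for 0.2 s.
At the end, for the whole second after the job is handed in: Every loose holder is clipped on the rail (hooked lip up the slope, flat on it within 0.07 rad, origin within 3 mm of the rail's face and 4 mm of its centre line, within its length) and every tag stands eyelet up in a sleeve of its own, foot within 5 mm of the sleeve's floor; all at rest (x of holder1 in the frame of rail between -0.004 and 0.004 m and y of holder1 in the frame of rail between -0.155 and 0.155 m and z of holder1 in the frame of rail between -0.003 and 0.003 m and angle between the z axis of each of holder1, holder2, holder3 and the z axis of rail, either way round below 0.07 rad and angle between the y axis of each of holder1, holder2, holder3 and the y axis of rail, either way round below 0.08 rad and y of holder0 in the frame of holder1 below -0.03 m and x of holder2 in the frame of rail between -0.004 and 0.004 m and y of holder2 in the frame of rail between -0.155 and 0.155 m and z of holder2 in the frame of rail between -0.003 and 0.003 m and y of holder0 in the frame of holder2 below -0.03 m and x of holder3 in the frame of rail between -0.004 and 0.004 m and y of holder3 in the frame of rail between -0.155 and 0.155 m and z of holder3 in the frame of rail between -0.003 and 0.003 m and y of holder0 in the frame of holder3 below -0.03 m and ((x of tag1 in the frame of holder0 between -0.004 and 0.004 m and y of tag1 in the frame of holder0 between -0.005 and 0.005 m and z of tag1 in the frame of holder0 between 0.002 and 0.011 m and angle between the z axis of tag1 and the z axis of holder0, either way round below 0.13 rad) or (x of tag1 in the frame of holder1 between -0.004 and 0.004 m and y of tag1 in the frame of holder1 between -0.005 and 0.005 m and z of tag1 in the frame of holder1 between 0.002 and 0.011 m and angle between the z axis of tag1 and the z axis of holder1, either way round below 0.13 rad) or (x of tag1 in the frame of holder2 between -0.004 and 0.004 m and y of tag1 in the frame of holder2 between -0.005 and 0.005 m and z of tag1 in the frame of holder2 between 0.002 and 0.011 m and angle between the z axis of tag1 and the z axis of holder2, either way round below 0.13 rad) or (x of tag1 in the frame of holder3 between -0.004 and 0.004 m and y of tag1 in the frame of holder3 between -0.005 and 0.005 m and z of tag1 in the frame of holder3 between 0.002 and 0.011 m and angle between the z axis of tag1 and the z axis of holder3, either way round below 0.13 rad)) and ((x of tag2 in the frame of holder0 between -0.004 and 0.004 m and y of tag2 in the frame of holder0 between -0.005 and 0.005 m and z of tag2 in the frame of holder0 between 0.002 and 0.011 m and angle between the z axis of tag2 and the z axis of holder0, either way round below 0.13 rad) or (x of tag2 in the frame of holder1 between -0.004 and 0.004 m and y of tag2 in the frame of holder1 between -0.005 and 0.005 m and z of tag2 in the frame of holder1 between 0.002 and 0.011 m and angle between the z axis of tag2 and the z axis of holder1, either way round below 0.13 rad) or (x of tag2 in the frame of holder2 between -0.004 and 0.004 m and y of tag2 in the frame of holder2 between -0.005 and 0.005 m and z of tag2 in the frame of holder2 between 0.002 and 0.011 m and angle between the z axis of tag2 and the z axis of holder2, either way round below 0.13 rad) or (x of tag2 in the frame of holder3 between -0.004 and 0.004 m and y of tag2 in the frame of holder3 between -0.005 and 0.005 m and z of tag2 in the frame of holder3 between 0.002 and 0.011 m and angle between the z axis of tag2 and the z axis of holder3, either way round below 0.13 rad)) and ((x of tag3 in the frame of holder0 between -0.004 and 0.004 m and y of tag3 in the frame of holder0 between -0.005 and 0.005 m and z of tag3 in the frame of holder0 between 0.002 and 0.011 m and angle between the z axis of tag3 and the z axis of holder0, either way round below 0.13 rad) or (x of tag3 in the frame of holder1 between -0.004 and 0.004 m and y of tag3 in the frame of holder1 between -0.005 and 0.005 m and z of tag3 in the frame of holder1 between 0.002 and 0.011 m and angle between the z axis of tag3 and the z axis of holder1, either way round below 0.13 rad) or (x of tag3 in the frame of holder2 between -0.004 and 0.004 m and y of tag3 in the frame of holder2 between -0.005 and 0.005 m and z of tag3 in the frame of holder2 between 0.002 and 0.011 m and angle between the z axis of tag3 and the z axis of holder2, either way round below 0.13 rad) or (x of tag3 in the frame of holder3 between -0.004 and 0.004 m and y of tag3 in the frame of holder3 between -0.005 and 0.005 m and z of tag3 in the frame of holder3 between 0.002 and 0.011 m and angle between the z axis of tag3 and the z axis of holder3, either way round below 0.13 rad)) and linear speed of each of holder1, holder2, holder3, tag1, tag2, tag3 below 0.02 m/s); the robot touches nothing.
It fails at once if a bystander (bell, comb, key, canister, mug) is pushed more than 40 mm away or knocked over (distance of any of bell, comb, key, canister, mug from where it was at the start of the episode above 0.04 m or angle between any of bell, canister, mug's own z axis and vertical above 0.6 rad).
Of holder1, holder2, holder3 only 2 to 3 are there at a start; the rules pass over those that are not, and their reading is None.
Of tag1, tag2, tag3 only 2 to 3 are there at a start; the rules pass over those that are not, and their reading is None.
At some moment in a run one of holder1, holder2, holder3 may be knocked a few centimetres aside while the robot is not near it.
It also fails if it takes over 210 s, if anything falls off the work surface, if the arm or the gripper's body presses on something with over 40 N, if the wrist force passes 120 N, or if a joint passes its speed limit or range.

## Working session

There is one attempt and no reset: what is moved stays moved. The work goes in short steps, each a Python script; the robot and the scene stay as the last script left them, time stands still between calls to the robot, and variables do not carry over. Pictures are saved under pics/ and viewed, at most 14 in all, crops included, and the job is handed in when it is done.

```bash
ls; mkdir -p pics
cat > h.py <<'E'
import numpy as np, cv2
from bench import *
from scipy.spatial.transform import Rotation as R
def cap(n):
    c=capture(n); return c
def pts(c,mask=None):
    "world points of the pixels in mask"
    K=c["intrinsics"]; z=c["range_z"]
    m=(z>0) if mask is None else (mask&(z>0))
    v,u=np.nonzero(m)
    p=np.stack([u,v],1).astype(np.float64)[:,None]
    n=cv2.undistortPoints(p,K,np.array([c["k1"],0,0,0.]))[:,0]
    zz=z[v,u]
    X=np.c_[n*zz[:,None],zz]
    return (X-c["t"])@c["R"], np.stack([u,v],1)
def proj(c,X):
    X=np.atleast_2d(X).astype(float)
    return cv2.projectPoints(X,cv2.Rodrigues(c["R"])[0],np.array(c["t"],float),c["intrinsics"],np.array([c["k1"],0,0,0.]))[0][:,0]
E
python3 - <<'E'
from h import *
ims=[]
for n in ["scene","side"]:
    c=cap(n); cv2.imwrite(f"pics/{n}0.png",cv2.resize(c["image"],(768,576)))
    print(n,c["R"].round(3).tolist(),np.array(c["t"]).round(3).tolist(),c["intrinsics"][0,0],c["k1"])
    for q in ["holder1","tag1","rail","stand","holder0_mouth","holder0_lip","holder0_foot","bell","comb","key","canister","mug"]:
        for s in silhouettes(n,q) if "_" not in q else spot_in(n,q):
            if s["conf"]<.3: continue
            if "region" in s:
                X,_=pts(c,s["region"]); print(q,round(s["conf"],2),np.round(s["xy"]),len(X),np.median(X,0).round(3),X.max(0).round(3))
            else: print(q,round(s["conf"],2),np.round(s["xy"]))
print(current_clock(),current_finger_gap(),current_orientation())
E
```

```text
pics
scene [[-0.566, 0.825, -0.008], [0.453, 0.303, -0.838], [-0.689, -0.478, -0.545]] [0.346, -0.134, 1.8] 427.80438832373824 -0.06938776732429398
holder1 0.75 [316. 225.] 312 [0.491 0.162 0.034] [0.513 0.179 0.059]
holder1 0.71 [318. 210.] 284 [0.396 0.136 0.038] [0.461 0.166 0.06 ]
holder1 0.61 [211. 202.] 331 [ 0.644 -0.138  0.102] [ 0.666 -0.113  0.13 ]
holder1 0.58 [348. 206.] 284 [0.317 0.197 0.034] [0.449 0.255 0.097]
holder1 0.55 [214. 174.] 212 [ 0.397 -0.326  0.033] [ 0.417 -0.303  0.06 ]
tag1 0.75 [209. 204.] 342 [ 0.644 -0.137  0.103] [ 0.666 -0.113  0.13 ]
tag1 0.7 [352. 224.] 244 [0.446 0.272 0.066] [0.453 0.292 0.101]
tag1 0.56 [386. 237.] 255 [0.45  0.384 0.068] [0.457 0.403 0.101]
rail 0.58 [239. 220.] 1154 [ 0.636 -0.031  0.082] [0.668 0.162 0.13 ]
stand 0.97 [366. 242.] 1069 [0.466 0.33  0.029] [0.48  0.422 0.055]
holder0_mouth 0.71 [208. 203.]
holder0_mouth 0.37 [237. 222.]
holder0_lip 0.54 [210. 202.]
holder0_foot 0.92 [210. 206.]
holder0_foot 0.57 [181. 188.]
bell 0.65 [232. 185.] 123 [ 0.412 -0.204  0.024] [ 0.427 -0.187  0.039]
comb 0.56 [180. 188.] 94 [ 0.52
[... 858 characters left out ...]
073] [0.455 0.349 0.102]
rail 0.97 [284. 189.] 628 [ 0.626 -0.062  0.083] [0.66  0.157 0.128]
stand 0.72 [217. 158.] 359 [0.437 0.278 0.031] [0.481 0.418 0.102]
holder0_mouth 0.8 [290. 202.]
holder0_lip 0.68 [290. 202.]
holder0_foot 0.48 [289. 204.]
bell 0.46 [232. 241.] 184 [ 0.398 -0.23   0.024] [ 0.423 -0.203  0.038]
comb 0.43 [274. 275.] 132 [ 0.511 -0.379  0.005] [ 0.556 -0.36   0.012]
canister 0.93 [322. 326.] 1201 [ 0.559 -0.632  0.115] [ 0.644 -0.515  0.551]
canister 0.5 [292. 203.] 232 [ 0.63  -0.159  0.096] [ 0.673 -0.113  0.128]
mug 0.64 [269. 136.] 363 [0.706 0.368 0.055] [0.778 0.496 0.089]
1.3 0.08778582191834039 [ 1.15133677e-01  9.93350005e-01 -5.74076741e-05 -7.43646135e-06]
```

View pics/scene0.png

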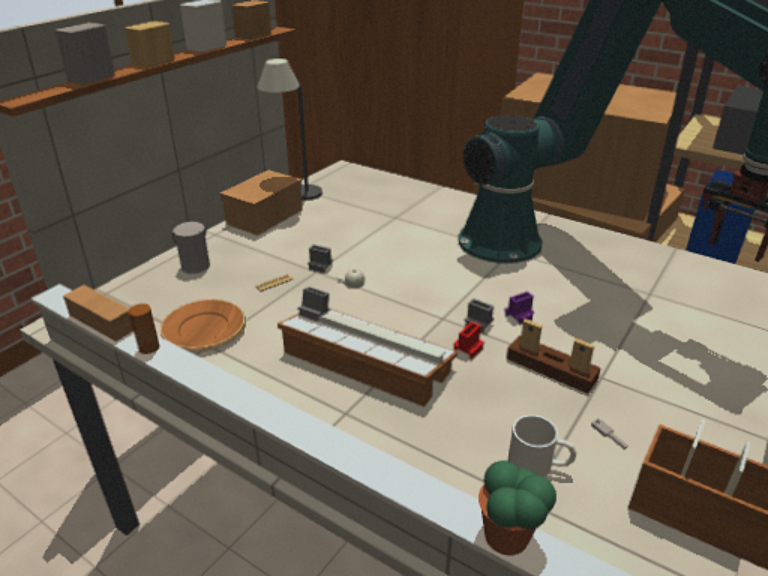

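View pics/side0.png

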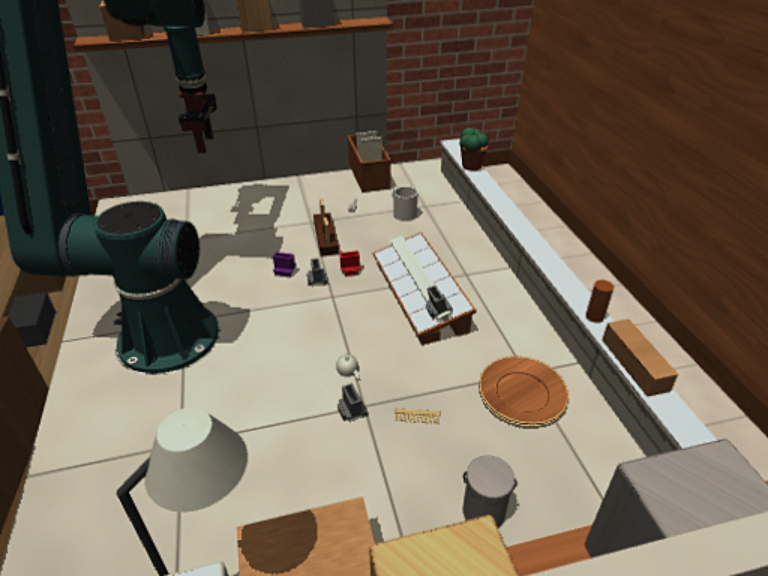

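```bash
cat >> h.py <<'E'
def ori(xax,zax=(0,0,1)):
    "tool quats for gripping with closing line along xax, tool z = -zax; both signs"
    z=-np.array(zax,float); z/=np.linalg.norm(z); out=[]
    for s in (1,-1):
        y=s*np.array(xax,float); y-=z*(y@z); y/=np.linalg.norm(y)
        out.append(R.from_matrix(np.c_[np.cross(y,z),y,z]).as_quat())
    return out
def best(pos,xax,zax=(0,0,1)):
    "the sign with the smaller last joint"
    c=[(abs(j[5]),tuple(q)) for q in ori(xax,zax) for j in [inverse_kinematics(list(pos),list(q))] if j is not None]
    return list(min(c)[1]) if c else None
E
python3 - <<'E'
from h import *
c=cap("wrist"); p=np.array(current_position()); r=R.from_quat(current_orientation()).as_matrix()
C=-c["R"].T@c["t"]; print("cam in tool",(r.T@(C-p)).round(3),"axis",(r.T@c["R"].T[:,2]).round(3),"imgx",(r.T@c["R"].T[:,0]).round(3),c["intrinsics"][0,0])
for q in ori((1,0,0)):
    for pos in ([.45,.33,.33],[.39,.13,.33],[.6,0,.33],[.39,-.33,.33]):
        j=inverse_kinematics(pos,list(q)); print(pos,None if j is None else np.round(j,2))
E
```

```text
cam in tool [ 0.072  0.001 -0.2  ] axis [-0.263  0.001  0.965] imgx [ 0.001  1.    -0.   ] 286.94972674250647
[0.45, 0.33, 0.33] [ 0.51  0.2   1.38 -0.    1.56  0.51]
[0.39, 0.13, 0.33] [ 0.15 -0.04  1.65 -0.    1.53  0.15]
[0.6, 0, 0.33] [-0.12  0.27  1.29 -0.    1.58 -0.12]
[0.39, -0.33, 0.33] [-0.84  0.12  1.47 -0.    1.54 -0.84]
[0.45, 0.33, 0.33] [ 0.51  0.2   1.38 -0.    1.56 -2.63]
[0.39, 0.13, 0.33] None
[0.6, 0, 0.33] None
[0.39, -0.33, 0.33] [-0.84  0.12  1.47 -0.    1.54  2.3 ]
```

Run:
```python
from h import *
import pickle
q=list(ori((1,0,0))[0]); ims=[]
for n,pos in dict(stand=[.45,.33,.2],B=[.40,.14,.17],rail=[.63,0.0,.27],A=[.39,-.31,.19]).items():
    move_ptp(pos,q); sleep(.2); c=cap("wrist"); pickle.dump(c,open(f"pics/{n}.pkl","wb")); im=c["image"].copy()
    for qn in {"stand":["tag1","stand"],"rail":["rail","holder0_mouth","holder1"]}.get(n,["holder1"]):
        for s in silhouettes("wrist",qn):
            if s["conf"]<.3: continue
            X,_=pts(c,s["region"]); print(n,qn,round(s["conf"],2),np.round(s["xy"]),len(X),np.median(X,0).round(3),X.min(0).round(3),X.max(0).round(3))
    ims.append(cv2.resize(im,(400,300)))
cv2.imwrite("pics/w.png",np.vstack([np.hstack(ims[:2]),np.hstack(ims[2:])])); print(current_clock())
```

```text
stand tag1 0.95 [249. 222.] 414 [0.441 0.284 0.096] [0.435 0.254 0.007] [0.447 0.294 0.099]
stand tag1 0.9 [257. 132.] 399 [0.447 0.385 0.097] [0.44  0.358 0.014] [0.453 0.405 0.099]
stand stand 0.84 [253. 167.] 5125 [0.445 0.336 0.033] [ 0.413  0.221 -0.001] [0.478 0.424 0.098]
stand stand 0.54 [251. 223.] 422 [0.441 0.284 0.096] [0.436 0.254 0.007] [0.447 0.294 0.099]
B holder1 0.85 [243. 184.] 1806 [0.385 0.131 0.02 ] [ 0.36   0.083 -0.   ] [0.411 0.158 0.06 ]
B holder1 0.81 [323. 163.] 1910 [0.482 0.158 0.029] [0.455 0.127 0.   ] [0.517 0.179 0.06 ]
B holder1 0.76 [174. 129.] 2174 [0.307 0.198 0.029] [ 0.273  0.162 -0.001] [0.338 0.225 0.059]
rail rail 0.71 [255. 159.] 6668 [0.629 0.014 0.083] [ 0.599 -0.181  0.052] [0.665 0.162 0.401]
rail holder0_mouth 0.93 [259. 264.] 1056 [ 0.639 -0.129  0.095] [ 0.612 -0.169  0.068] [ 0.668 -0.115  0.128]
rail holder1 0.95 [28. 24.] 1809 [0.317 0.191 0.02 ] [ 0.251  0.16  -0.002] [0.339 0.227 0.059]
rail holder1 0.73 [149.  56.] 1605 [0.483 0.15  0.028] [ 0.448  0.125 -0.001] [0.511 0.18  0.06 ]
rail holder1 0.69 [260. 263.] 1062 [ 0.638 -0.128  0.095] [ 0.611 -0.181  0.053] [0.665 0.03  0.402]
rail holder1 0.57 [88. 72.] 1891 [0.397 0.13  0.04 ] [ 0.346  0.103 -0.001] [0.412 0.158 0.059]
rail holder1 0.54 [142. 340.] 113 [ 0.409 -0.348  0.018] [ 0.393 -0.378 -0.   ] [ 0.414 -0.332  0.032]
A holder1 0.85 [252. 190.] 1704 [ 0.386 -0.333  0.02 ] [ 0.356 -0.383 -0.001] [ 0.415 -0.304  0.06 ]
A holder1 0.68 [495.  21.] 1606 [ 0.621 -0.151  0.083] [ 0.611 -0.171  0.056] [ 0.642 -0.123  0.106]
7.5917
```

View pics/w.png

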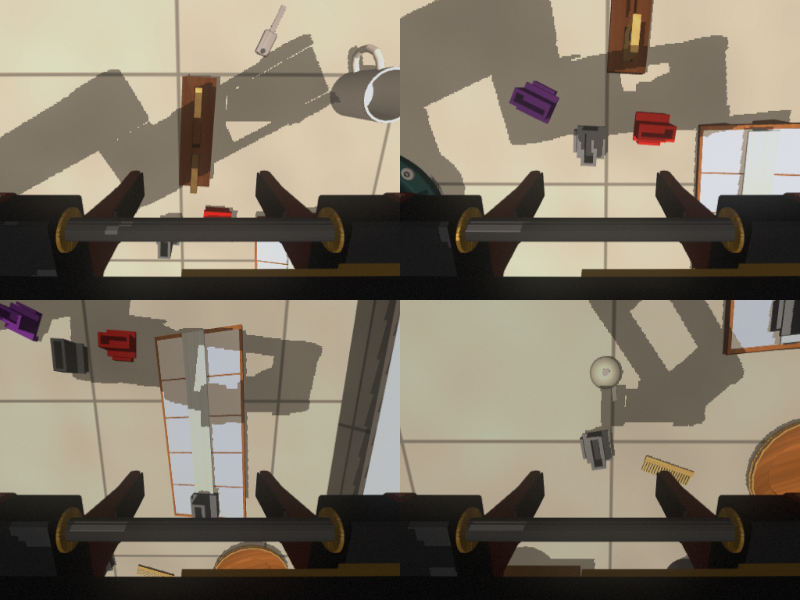

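```bash
cat >> h.py <<'E'
def topfit(c,center,lo,hi,rad=.045):
    "rectangle of the points with lo<z<hi near center: xy, yaw of the short side, sizes"
    X,_=pts(c); m=(X[:,2]>lo)&(X[:,2]<hi)&(np.linalg.norm(X[:,:2]-np.array(center)[:2],axis=1)<rad)
    P=X[m]; (cx,cy),(w,h),a=cv2.minAreaRect((P[:,:2]*1000).astype(np.float32))
    if w>h: a+=90; w,h=h,w
    a=(a+90)%180-90
    return np.array([cx,cy])/1000,np.deg2rad(a),(round(w,1),round(h,1)),len(P),P[:,:2].mean(0).round(4),np.median(P[:,2]).round(4)
E
python3 - <<'E'
from h import *
import pickle
L=lambda n:pickle.load(open(f"pics/{n}.pkl","rb"))
print("B",topfit(L("B"),(.392,.132),.05,.065)); print("A",topfit(L("A"),(.386,-.335),.05,.065))
print("B from rail",topfit(L("rail"),(.392,.132),.05,.065))
s=L("stand")
print("t",topfit(s,(.441,.284),.09,.105,.03),topfit(s,(.447,.385),.09,.105,.03))
print("stand",topfit(s,(.445,.336),.027,.037,.11))
c=L("rail"); X,_=pts(c); X=X[(X[:,0]>.55)&(X[:,0]<.72)&(abs(X[:,1])<.2)&(X[:,2]<.2)]
# bar face: 15 deg plane candidates along y in (-.08,.13)
P=X[(X[:,1]>-.08)&(X[:,1]<.14)]
h=P[:,2]*np.cos(.2618)-P[:,0]*np.sin(.2618)
H,e=np.histogram(h,bins=np.arange(-.2,0,.002)); print([(round(b,3),n) for b,n in zip(e,H) if n>150])
E
```

```text
B (array([0.38566882, 0.13007822]), np.float64(-0.049547446290651706), (23.1, 53.5), 554, array([0.3855, 0.1314]), np.float64(0.0572))
A (array([ 0.38619901, -0.33366809]), np.float64(0.1569582757575661), (23.0, 53.7), 492, array([ 0.386 , -0.3325]), np.float64(0.0574))
B from rail (array([0.38590308, 0.1307093 ]), np.float64(-0.043962930642810046), (25.4, 53.7), 629, array([0.3871, 0.1311]), np.float64(0.0563))
t (array([0.44130289, 0.27406628]), np.float64(-0.0518393627247739), (10.0, 39.7), 292, array([0.4414, 0.2752]), np.float64(0.0968)) (array([0.44702371, 0.38517084]), np.float64(0.00167686276133462), (10.6, 40.0), 386, array([0.4471, 0.3856]), np.float64(0.0967))
stand (array([0.44426849, 0.329271  ]), np.float64(-0.05276507751968544), (54.2, 185.2), 4728, array([0.4447, 0.3367]), np.float64(0.0328))
[(np.float64(-0.106), np.int64(1402)), (np.float64(-0.104), np.int64(5169)), (np.float64(-0.102), np.int64(4950)), (np.float64(-0.1), np.int64(692)), (np.float64(-0.086), np.int64(835)), (np.float64(-0.084), np.int64(2061)), (np.float64(-0.082), np.int64(1349))]
```

```bash
cat > fit.py <<'E'
from h import *
import pickle, json
c=pickle.load(open("pics/rail.pkl","rb")); X,_=pts(c); X=X[(X[:,0]>.55)&(X[:,0]<.72)&(abs(X[:,1])<.2)&(X[:,2]<.2)]
h=X[:,2]*np.cos(.2618)-X[:,0]*np.sin(.2618)
P=X[(h>-.0872)&(h<-.0795)]
for _ in range(3):
    Q=P[(P[:,1]>-.09)&(P[:,1]<.15)]; m=Q.mean(0); n=np.linalg.svd(Q-m)[2][2]; n*=np.sign(n[2])
    P=X[abs((X-m)@n)<.003]; P=P[(P[:,1]>-.1)]
def frame(n):
    x=np.array([1,0,0])-n*n[0]; x/=np.linalg.norm(x); return np.c_[x,np.cross(n,x),n]
F=frame(n); q=((P-m)@F)[:,:2]*1000
# keep the main strip
q=q[abs(q[:,0])<24]
ys=np.arange(-80,140,10); lo=[];hi=[]
for a in ys:
    s=q[(q[:,1]>a-5)&(q[:,1]<a+5),0]; lo.append(np.percentile(s,1)); hi.append(np.percentile(s,99))
lo,hi=np.array(lo),np.array(hi); k,b=np.polyfit(ys,(lo+hi)/2,1); print("width",np.median(hi-lo),"resid",np.std((lo+hi)/2-k*ys-b),"lohi slopes",np.polyfit(ys,lo,1)[0],np.polyfit(ys,hi,1)[0])
a=np.arctan(-k); x=F[:,0]*np.cos(a)+F[:,1]*np.sin(a); F=np.c_[x,np.cross(n,x),n]
t=((P-m)@F); yend=np.percentile(t[abs(t[:,0])<.025,1],99.7)
# centre line point
cx=b/1000*np.cos(a)
O=m+F[:,0]*cx+F[:,1]*(yend-.170)
print("O",O.round(4),"slope",np.degrees(np.arcsin(F[2,0])),"tilt y",np.degrees(np.arcsin(F[2,1])),"yaw",np.degrees(np.arctan2(F[1,0],F[0,0])),"yend",(yend))
# check with holder0 rim: expect at rail (0,-135,44)
z=(X-O)@F; r=z[(z[:,2]>.038)&(z[:,2]<.05)&(abs(z[:,1]+.135)<.05)]; print("holder0 rim",len(r),cv2.minAreaRect((r[:,:2]*1000).astype(np.float32)),np.median(r[:,2]))
json.dump(dict(O=O.tolist(),F=F.tolist()),open("rail.json","w"))
E
python3 fit.py
```

```text
Traceback (most recent call last):
  File "fit.py", line 16, in <module>
    s=q[(q[:,1]>a-5)&(q[:,1]<a+5),0]; lo.append(np.percentile(s,1)); hi.append(np.percentile(s,99))
                                                ~~~~~~~~~~~~~^^^^^
IndexError: index -1 is out of bounds for axis 0 with size 0
```

```bash
sed -i 's/^ys=.*/ys=np.arange(np.percentile(q[:,1],8),np.percentile(q[:,1],92),10); lo=[];hi=[]/' fit.py; python3 fit.py
```

```text
width 35.40539830770874 resid 0.3260267012676454 lohi slopes -0.07112729883595488 -0.06828741873884955
O [ 0.6295 -0.0089  0.0821] slope 14.990192363360318 tilt y 0.07970366896298384 yaw 3.830967092745835 yend 0.12124596769849173
holder0 rim 220 ((0.9496269226074219, -119.16169738769531), (24.199474334716797, 26.298261642456055), 2.1810927391052246) 0.04334360547373976
```

```bash
cat >> h.py <<'E'
import json,os
if os.path.exists("rail.json"):
    _r=json.load(open("rail.json")); RO=np.array(_r["O"]); RF=np.array(_r["F"])
H0=.009   # TCP height over the holder's origin plane in the grasp
def hooked(y,th,corner):
    "tool pose when the rail's upper outer corner lies at corner=(u,w) in the holder's xz, tilt th (deg), all mm"
    t=np.deg2rad(th); xh=np.array([np.cos(t),0,-np.sin(t)]); zh=np.array([np.sin(t),0,np.cos(t)])
    o=np.array([18,y,0.])-corner[0]*xh-corner[1]*zh
    p=RO+RF@(o/1000+H0*zh)
    return p,ori(RF@xh,RF@zh)[0]
def pick(xy,yaw,z0=.0125):
    xa=(np.cos(yaw),np.sin(yaw),0); q=list(ori(xa)[0])
    move_ptp([*xy,.12],q); move_gripper(.042)
    print("pick contact",servo_line([*xy,z0+H0],q,rate=.08,contact_N=6),current_position())
    move_gripper(0.0); print("gap",current_finger_gap(),current_grip_force())
    servo_line([*xy,.2],q,rate=.15); print("lifted gap",current_finger_gap())
def step(p,q,rate=.05,lim=25):
    r=servo_line(list(p),list(q),rate=rate,contact_N=lim); f=np.array(current_force()); print(r,"F rail",(RF.T@f).round(1),"M",np.array(current_torque()).round(2)); return r
def hook(y):
    f=np.array(current_force()); print("free F",f.round(1))
    p,q=hooked(y,27,(17,-2)); off=lambda x,z:p+RF@np.array([x,0,z])
    move_ptp(list(off(.014,.07)),list(q)); step(off(.014,0),q,.06,8); step(p,q,.03,8)
    for th in range(24,-1,-3):
        s=1-th/27; p,q=hooked(y,th,(17+1.4*s,-2*(1-s))); print(th,end=" "); step(p,q,.012,40)
E
python3 - <<'E'
from h import *
pick((.3862,-.3337),.157)
hook(-40)
p=np.array(current_position()); print(((p-RO)@RF).round(4),current_finger_gap(),current_clock())
E
```

```text
pick contact False [ 0.38652067 -0.33406038  0.02195508]
gap 0.000344104793636063 0.0
lifted gap 0.000523096241478145
free F [ 0.1 -0.4 -0.4]
False F rail [-0.2 -0.5  0.9] M [-0.02 -0.04 -0.02]
False F rail [ 0.2  0.1 -0.7] M [-0.06 -0.09 -0.04]
24 False F rail [ 0.5 -0.3  0.3] M [-0.04 -0.03 -0.01]
21 False F rail [ 0.3 -0.3  0.4] M [-0.02 -0.02 -0.01]
18 False F rail [ 0.6 -0.4  0.1] M [-0.07  0.04 -0.  ]
15 False F rail [0.  0.7 0.3] M [-0.12  0.05 -0.04]
12 False F rail [ 0.7  0.3 -0. ] M [-0.1   0.07  0.03]
9 False F rail [0.6 0.2 0. ] M [-0.09  0.11  0.03]
6 False F rail [0.2 0.3 0.2] M [-0.1   0.11 -0.04]
3 False F rail [0.2 0.5 0.8] M [-0.08  0.11  0.01]
0 False F rail [ 0.7 -0.7  0.5] M [-0.07  0.18  0.05]
[-0.001  -0.0399  0.0089] 0.0003136646412268435 18.025
```

Run:
```python
from h import *
p=np.array(current_position()); servo_line(list(p+[-.02,0,.12])); q=list(ori((1,0,0))[0])
move_ptp([.39,-.27,.2],q); sleep(.3); c=cap("wrist"); cv2.imwrite("pics/A2.png",c["image"])
for s in silhouettes("wrist","holder1"):
    if s["conf"]>.3:
        X,_=pts(c,s["region"]); m=np.median(X[X[:,2]>.04],0); print(round(s["conf"],2),np.round(s["xy"]),m.round(3),topfit(c,m,.05,.065))
```

```text
0.68 [252. 208.] [ 0.383 -0.311  0.057] (array([ 0.38375314, -0.31775815]), np.float64(-1.4352789945259903), (21.8, 23.1), 186, array([ 0.3839, -0.3139]), np.float64(0.0571))
0.64 [491.  62.] [ 0.62  -0.145  0.091] (array([ 0.61132544, -0.14572516]), np.float64(0.26102901851957355), (58.8, 87.1), 2787, array([ 0.612 , -0.1431]), np.float64(0.0548))
```

View pics/A2.png

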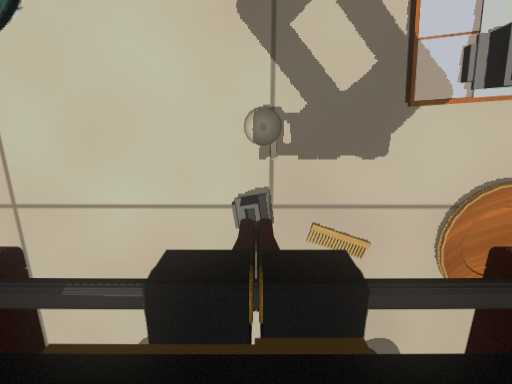

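Run:
```python
from h import *
q=list(ori((1,0,0))[0]); move_gripper(.088); print(current_finger_gap())
move_ptp([.39,-.31,.19],q); sleep(.3); c=cap("wrist"); cv2.imwrite("pics/A3.png",c["image"])
print(topfit(c,(.386,-.333),.05,.065))
for n in ["scene","side"]:
    c=cap(n)
    for s in silhouettes(n,"holder1"):
        X,_=pts(c,s["region"]); print(n,round(s["conf"],2),np.round(s["xy"]),np.median(X,0).round(3))
print(current_position(),current_clock())
```

```text
0.08752716988310633
(array([ 0.3861713 , -0.33325488]), np.float64(0.16147045294773055), (23.1, 53.4), 487, array([ 0.386 , -0.3325]), np.float64(0.0573))
scene 0.82 [211. 204.] [ 0.644 -0.137  0.102]
scene 0.82 [321. 211.] [0.396 0.131 0.039]
scene 0.69 [213. 174.] [ 0.396 -0.33   0.028]
scene 0.52 [314. 226.] [0.491 0.162 0.029]
scene 0.51 [346. 204.] [0.316 0.196 0.032]
side 0.84 [235. 268.] [ 0.382 -0.346  0.03 ]
side 0.8 [290. 201.] [ 0.628 -0.156  0.096]
side 0.61 [209. 176.] [0.385 0.147 0.05 ]
side 0.45 [191. 172.] [0.303 0.182 0.032]
[ 0.39007499 -0.30978947  0.19014836] 22.7417
```

View pics/A3.png

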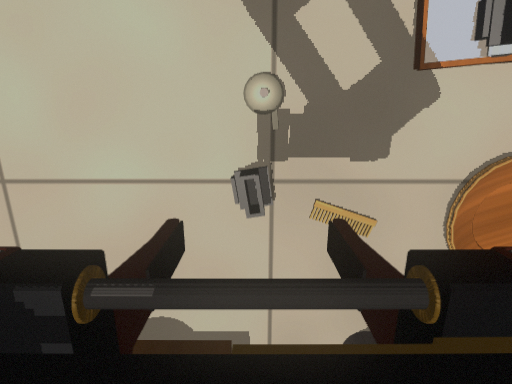

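Run:
```python
from h import *
xy=(.3862,-.333); yaw=.16; q=list(ori((np.cos(yaw),np.sin(yaw),0))[0])
move_ptp([*xy,.12],q); move_gripper(.05); print(current_finger_gap())
print(servo_line([*xy,.0225],q,rate=.08,contact_N=6),current_position()); sleep(.2)
c=cap("wrist"); s=cap("side")
u=proj(s,[*xy,.05])[0].astype(int); print(u)
a=cv2.resize(s["image"][u[1]-50:u[1]+50,u[0]-65:u[0]+65],(400,308),interpolation=cv2.INTER_CUBIC)
cv2.imwrite("pics/A4.png",np.hstack([cv2.resize(c["image"],(400,308)),a]))
```

```text
0.05011315307852105
False [ 0.38653188 -0.33337401  0.02295395]
[234 263]
```

View pics/A4.png

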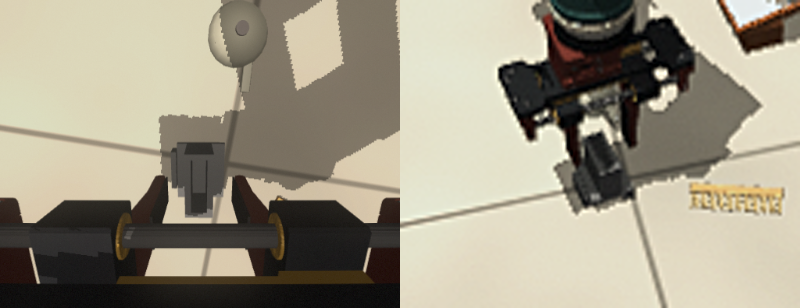

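Run:
```python
from h import *
print(move_gripper(.02)); print(current_finger_gap(),current_grip_force(),current_force()); sleep(.5); print(current_finger_gap(),current_grip_force())
c=cap("wrist"); s=cap("side")
u=(234,263)
a=cv2.resize(s["image"][u[1]-50:u[1]+50,u[0]-65:u[0]+65],(400,308),interpolation=cv2.INTER_CUBIC)
cv2.imwrite("pics/A5.png",np.hstack([cv2.resize(c["image"],(400,308)),a]))
K=c["intrinsics"]; print(proj(c,[current_position()]), proj(s,[current_position()])-[169,213])
X,_=pts(s); p=np.array(current_position())
# finger points: near holder, higher than sleeve
m=(abs(X[:,0]-p[0])<.05)&(abs(X[:,1]-p[1])<.08)&(X[:,2]>.062)&(X[:,2]<.09); print("finger pts",m.sum(),X[m].min(0).round(3),X[m].max(0).round(3))
```

```text
False
0.02025864186135867 0.0 [0.1415268  0.69517712 0.04870429]
0.020161420842956725 0.0
[[254.93080548 215.05795335]] [[65.53186881 55.87546264]]
finger pts 60 [ 0.366 -0.351  0.063] [ 0.407 -0.323  0.089]
```

View pics/A5.png

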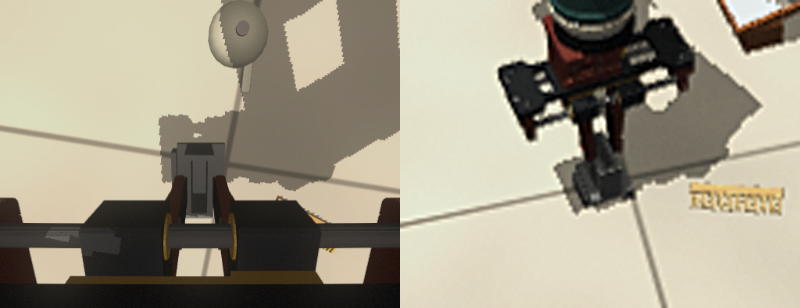

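Run:
```python
from h import *
c=cap("wrist"); X,uv=pts(c); p=np.array(current_position()); T=R.from_quat(current_orientation()).as_matrix()
L=(X-p)@T*1000; m=(abs(L[:,1])<45)&(abs(L[:,0])<45)&(L[:,2]>-70)&(L[:,2]<25)
for a in range(-70,25,8):
    k=m&(L[:,2]>=a)&(L[:,2]<a+8); s=L[k]; 
    if k.sum(): print(a,k.sum(),"toolx",s[:,0].min().round(),s[:,0].max().round(),"tooly hist",np.histogram(s[:,1],np.arange(-45,46,5))[0])
cv2.imwrite("pics/A6.png",cv2.resize(c["image"][130:300,190:330],(700,595),interpolation=cv2.INTER_NEAREST))
```

```text
-70 296 toolx -9.0 12.0 tooly hist [ 0  0  0  0  0 43 63 43  0  0  0 94 53  0  0  0  0  0]
-62 288 toolx -9.0 12.0 tooly hist [ 0  0  0  0  0 39 63 39  0  0  0 99 48  0  0  0  0  0]
-54 245 toolx -9.0 12.0 tooly hist [ 0  0  0  0  0 35 52 37  0  0  0 80 41  0  0  0  0  0]
-46 184 toolx -9.0 12.0 tooly hist [ 0  0  0  0  0 26 38 28  0  0  0 58 34  0  0  0  0  0]
-38 1571 toolx -27.0 27.0 tooly hist [  0   0   0   0   0   0 119 486 142 160 541 123   0   0   0   0   0   0]
-30 233 toolx -22.0 27.0 tooly hist [ 0  0  0  0  0  0  8 43 59 71 46  6  0  0  0  0  0  0]
-22 280 toolx -23.0 27.0 tooly hist [ 0  0  0  0  0  0  6 86 59 59 62  8  0  0  0  0  0  0]
-14 200 toolx -23.0 27.0 tooly hist [ 0  0  0  0  0  0  8 31 50 56 50  5  0  0  0  0  0  0]
-6 227 toolx -23.0 27.0 tooly hist [ 0  0  0  0  1  7  7 58 49 59 26  9  6  5  0  0  0  0]
2 2000 toolx -23.0 27.0 tooly hist [  0   0   0 115 210 265  71 116 255 297  99 100 266 206   0   0   0   0]
10 32 toolx 5.0 18.0 tooly hist [ 0  0  0  8 24  0  0  0  0  0  0  0  0  0  0  0  0  0]
18 5902 toolx -38.0 45.0 tooly hist [598 597 560 258 195 164 187 160 162 188 161 181 168 171 411 536 594 611]
```

View pics/A6.png

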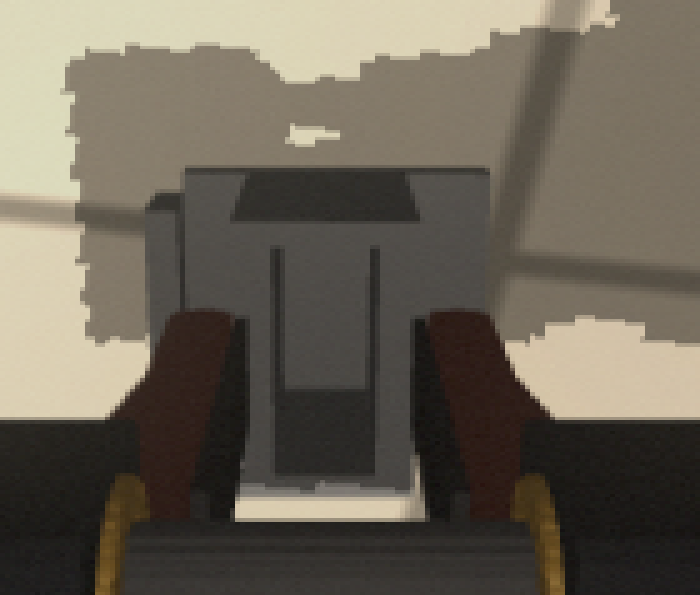

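Run:
```python
from h import *
import pickle
p=np.array(current_position()); servo_line(list(p+[0,0,.15]),rate=.3); move_gripper(.05); sleep(.2)
p=np.array(current_position());T=R.from_quat(current_orientation()).as_matrix()
for n in ["wrist","side"]:
    c=cap(n); X,uv=pts(c); L=(X-p)@T*1000
    for s in (1,-1):
        m=(s*L[:,1]>15)&(s*L[:,1]<50)&(abs(L[:,0])<25)&(L[:,2]>-80)&(L[:,2]<60); f=L[m]; print(n,s,m.sum(),f.min(0).round(1),f.max(0).round(1),np.percentile(f[:,2],[90,99]).round(1)) if m.sum() else print(n,s,0)
```

```text
wrist 1 1004 [ -9.6  25.1 -79.9] [ 12.8  35.8 -38.1] [-44.6 -39.1]
wrist -1 1016 [ -9.1 -35.1 -80. ] [ 12.8 -24.4 -38. ] [-44.5 -38.8]
side 1 60 [-16.8  24.  -79.3] [ 10.4  33.4 -38.8] [-43.2 -38.9]
side -1 48 [-15.7 -36.  -78.1] [  5.1 -25.4 -38.6] [-42.4 -39.6]
```

Run:
```python
from h import *
def tip():
    p=np.array(current_position());T=R.from_quat(current_orientation()).as_matrix()
    c=cap("wrist"); X,uv=pts(c); L=(X-p)@T*1000
    m=(abs(L[:,1])>15)&(abs(L[:,1])<50)&(abs(L[:,0])<35)&(L[:,2]>-90)&(L[:,2]<40); f=L[m]; print(m.sum(),f.min(0).round(1),f.max(0).round(1),np.percentile(f[:,0],[1,99]).round(1),"camrel",(T.T@(-c["R"].T@c["t"]-p)).round(4))
    print(abs(f[f[:,2]>-50][:,1]).min(), np.sort(f[:,1][f[:,1]<0])[-3:],np.sort(f[:,1][f[:,1]>0])[:3])
tip()
a=np.deg2rad(30); move_ptp([.55,-.1,.33],list(ori((np.cos(a),0,-np.sin(a)),(np.sin(a),0,np.cos(a)))[0])); sleep(.2); tip()
move_ptp([.5,-.1,.33],list(ori((np.cos(a),0,np.sin(a)),(-np.sin(a),0,np.cos(a)))[0])); sleep(.2); tip(); print(current_clock())
```

```text
2792 [ -9.  -36.3 -90. ] [ 13.1  37.5 -37.9] [-8.  12.7] camrel [ 7.220e-02  1.000e-04 -2.005e-01]
24.419711169175592 [-24.44370051 -24.41971117 -24.41732059] [25.02604544 25.04636595 25.04916044]
2809 [ -9.4 -37.6 -90. ] [ 13.1  37.  -37.3] [-8.3 12.7] camrel [ 0.0722 -0.0004 -0.2004]
24.619320228563232 [-24.89392909 -24.87659678 -24.87408248] [24.45138086 24.57793721 24.59741712]
2805 [ -9.5 -36.6 -90. ] [ 13.2  37.8 -37.3] [-8.1 12.8] camrel [ 0.0722  0.0003 -0.2004]
24.233778918246657 [-24.22322047 -24.21385092 -24.18062869] [25.22272616 25.24557625 25.2536242 ]
31.35
```

```bash
cat > tool.py <<'E'
# fingertips really sit at OFF in the reported tool frame (measured with both cameras)
import bench, numpy as np
from scipy.spatial.transform import Rotation as R
OFF=np.array([.002,0,-.0378])
_c=lambda p,q:list(np.array(p,float)-R.from_quat(q).apply(OFF))
def move_ptp(p,q): return bench.move_ptp(_c(p,q),list(q))
def servo_line(p,q=None,**k):
    q=bench.current_orientation() if q is None else q
    return bench.servo_line(_c(p,q),list(q),**k)
def inverse_kinematics(p,q): return bench.inverse_kinematics(_c(p,q),list(q))
def current_position(): return np.array(bench.current_position())+R.from_quat(bench.current_orientation()).apply(OFF)
E
sed -i 's/^from bench import \*/from bench import *\nfrom tool import */' h.py
sed -i 's/    servo_line(\[\*xy,.2\],q,rate=.15); print.*/    assert current_finger_gap()>.018\n    servo_line([*xy,.2],q,rate=.2); print("lifted gap",current_finger_gap())/' h.py
python3 - <<'E'
from h import *
pick((.3862,-.3333),.16)
hook(-40)
p=current_position(); print(((p-RO)@RF).round(4),current_finger_gap(),current_clock())
E
```

```text
pick contact False [ 0.3864809  -0.33358944  0.02193498]
gap 0.022832086939615914 30.00055879354477
lifted gap 0.022974525212836598
free F [-0.4 -0.3 -1.4]
False F rail [-0.1 -0.4 -0.6] M [-0.03 -0.12  0.05]
False F rail [ 0.3  0.6 -1.5] M [-0.05 -0.07 -0.  ]
24 False F rail [-0.3  0.5 -0.8] M [-0.09 -0.15  0.04]
21 False F rail [-0.9  0.6 -0.4] M [-0.04 -0.01  0.01]
18 False F rail [ 0.2 -1.4 -1.5] M [-0.12 -0.01  0.  ]
15 False F rail [-0.  -0.3 -2. ] M [-0.07  0.04 -0.  ]
12 False F rail [-2.3 -0.1  2. ] M [-0.2   0.65 -0.03]
9 False F rail [-4.2  0.1 -0.1] M [-0.18  0.86  0.05]
6 False F rail [-5.6 -0.3 -3.3] M [-0.2   0.86  0.06]
3 False F rail [-4.9  0.2 -4.1] M [-0.11  1.    0.01]
0 False F rail [-3.9  0.5 -5.1] M [-0.04  0.7   0.07]
[-0.0003 -0.0399  0.0088] 0.0229270333930009 41.8833
```

```bash
cat >> h.py <<'E'
def look_rail(y,h=.12,save=None):
    "rims on the rail: rectangle in rail coordinates (mm), mean normal of the rim plane against the rail's"
    q=best(RO+RF@np.array([0,y/1000,h]),RF[:,0],RF[:,2]); move_ptp(RO+RF@np.array([0,y/1000,h]),q); sleep(.3); c=cap("wrist")
    if save: cv2.imwrite(save,c["image"])
    X,_=pts(c); z=(X-RO)@RF*1000
    s=(abs(z[:,1]-y)<32)&(abs(z[:,0])<30)&(z[:,2]>38)&(z[:,2]<52); r=z[s]
    if len(r)<50: print("no rim",len(r)); return
    A=np.c_[r[:,:2],np.ones(len(r))]; k=np.linalg.lstsq(A,r[:,2],rcond=None)[0]; e=r[:,2]-A@k; g=abs(e)<1.5; k=np.linalg.lstsq(A[g],r[g,2],rcond=None)[0]
    print("rim",len(r),cv2.minAreaRect(r[:,:2].astype(np.float32)),"z",k[2].round(2),"slopes deg",np.degrees(k[:2]).round(2))
E
python3 - <<'E'
from h import *
for th,c in ((-1.5,(18.3,.3)),(-2.5,(18.3,.6))):
    p,q=hooked(-40,th,c); step(p,q,.01,30)
p,q=hooked(-40,0,(18.3,0)); step(p,q,.01,30)
move_gripper(.04); servo_line(p+RF@np.array([0,0,.08]),q,rate=.2)
look_rail(-40,save="pics/r1.png"); print(current_clock())
E
```

```text
False F rail [-4.3  2.   5.4] M [0.01 1.01 0.04]
False F rail [-4.9  0.7 16. ] M [0.01 1.47 0.03]
False F rail [-4.  -0.1 -3.2] M [-0.15  0.68  0.03]
rim 936 ((0.013506889343261719, -39.61601257324219), (22.697877883911133, 53.63364791870117), 0.5366554856300354) z 44.07 slopes deg [0.13 0.01]
44.3833
```

View pics/r1.png

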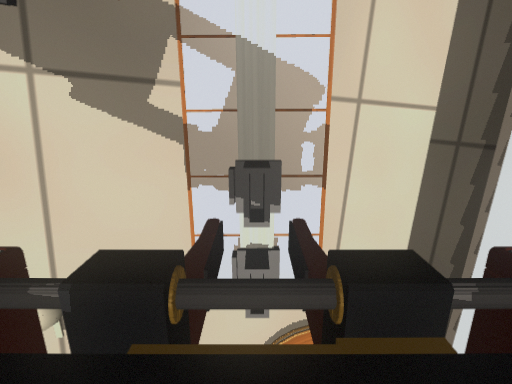

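Run:
```python
from h import *
q=list(ori((1,0,0))[0]); move_ptp([.39,.16,.16],q); sleep(.2); c=cap("wrist"); t=topfit(c,(.386,.13),.05,.065,.04); print(t)
assert t[2][0]<25 and t[2][1]<56
pick(t[0],t[1])
hook(50)
for th,c in ((-1.5,(18.3,.3)),(-2.5,(18.3,.6))):
    p,q=hooked(50,th,c); step(p,q,.01,30)
p,q=hooked(50,0,(18.3,0)); step(p,q,.01,30)
move_gripper(.04); servo_line(p+RF@np.array([0,0,.08]),q,rate=.2)
look_rail(50); print(current_clock())
for n in ["scene"]:
    c=cap(n)
    for s in silhouettes(n,"holder1"):
        X,_=pts(c,s["region"]); print(n,round(s["conf"],2),np.round(s["xy"]),np.median(X,0).round(3),np.median(c["image"][s["region"]],0))
```

```text
(array([0.38566623, 0.13036871]), np.float64(-0.049815626612422684), (23.0, 53.6), 727, array([0.3857, 0.1315]), np.float64(0.0572))
pick contact False [0.3860208  0.13044491 0.02183138]
gap 0.022590913487311935 30.000601708889008
lifted gap 0.022877247086028736
free F [-0.2  0.1 -1.5]
False F rail [-0.3 -0.  -0.4] M [-0.13 -0.14 -0.03]
False F rail [ 0.2 -0.2 -1.2] M [-0.03 -0.12  0.03]
24 False F rail [-1.   0.  -1.3] M [-0.13 -0.11 -0.04]
21 False F rail [-0.9 -1.  -1.4] M [-0.04 -0.03  0.01]
18 False F rail [ 1.   0.2 -0.6] M [-0.08  0.02  0.02]
15 False F rail [-0.4 -1.  -0.4] M [-0.04  0.1  -0.01]
12 False F rail [-2.5  0.4  2.3] M [-0.07  0.79  0.04]
9 False F rail [-4.5  0.2  1. ] M [-0.19  1.07  0.02]
6 False F rail [-6.1 -0.1 -2.9] M [-0.21  1.17  0.02]
3 False F rail [-5.4  0.6 -3.5] M [-0.17  1.22  0.11]
0 False F rail [-4.3  0.  -7.3] M [-0.12  0.92 -0.04]
False F rail [-5.6 -0.8  3.5] M [-0.18  1.35 -0.01]
False F rail [-7.2 -1.4 15.1] M [-0.24  1.85  0.06]
False F rail [-5.   0.1 -5.5] M [-0.17  0.98 -0.02]
rim 910 ((-0.17911338806152344, 50.000118255615234), (22.844905853271484, 53.70907974243164), 0.6706013083457947) z 44.03 slopes deg [0.33 0.04]
57.3083
scene 0.89 [316. 229.] [0.495 0.162 0.033] [19. 21. 77.]
scene 0.77 [235. 212.] [ 0.637 -0.044  0.1  ] [51. 52. 52.]
scene 0.64 [212. 204.] [ 0.644 -0.137  0.103] [50. 52. 52.]
scene 0.61 [347. 206.] [0.316 0.198 0.034] [56. 27. 48.]
scene 0.6 [260. 219.] [0.631 0.044 0.103] [51. 52. 52.]
```

```bash
cat > tag.py <<'E'
from h import *
import sys
def tag(guess,ry,rx):
    q=list(ori((1,0,0))[0]); move_gripper(.06); move_ptp([.445,guess[1]-.01,.19],q); sleep(.2); c=cap("wrist")
    t=topfit(c,guess,.09,.105,.028); print(t); assert t[2][0]<14 and t[2][1]<44
    xy,yaw=t[0],t[1]; q=list(ori((np.cos(yaw),np.sin(yaw),0))[0])
    move_ptp([*xy,.13],q); move_gripper(.035); print(servo_line([*xy,.058],q,rate=.1,contact_N=6)); move_gripper(0); g=current_finger_gap(); print("gap",g); assert g>.007
    servo_line([*xy,.17],q,rate=.12); print("gap",current_finger_gap())
    P=lambda z,dx=0,dy=0: RO+RF@np.array([rx+dx,ry+dy,z+52])/1000
    q=list(ori(RF[:,0],RF[:,2])[0]); move_ptp(P(75),q); servo_line(P(48),q,rate=.1); sleep(.2)
    for dx,dy in ((0,0),(0,1.5),(0,-1.5),(1.2,0),(-1.2,0)):
        servo_line(P(47,dx,dy),q,rate=.05); hit=servo_line(P(6.5,dx,dy),q,rate=.04,contact_N=7); z=(RF.T@(current_position()-RO))[2]*1000-52
        print("insert",dx,dy,hit,"z",round(z,1),"F",(RF.T@np.array(current_force())).round(1))
        if z<12: break
    else: return
    move_gripper(.03); servo_line(P(80,dx,dy),q,rate=.2); print(current_clock())
tag(eval(sys.argv[1]),float(sys.argv[2]),float(sys.argv[3]))
E
python3 tag.py "(.4413,.274)" 50 -.2
```

```text
(array([0.44149811, 0.27363394]), np.float64(-0.05230781276051884), (10.6, 39.9), 474, array([0.4413, 0.2745]), np.float64(0.0967))
False
gap 0.009705038565958208
gap 0.009991635751019492
insert 0 0 False z 6.7 F [-0.4 -0.7 -0.7]
66.7917
```

```bash
python3 tag.py "(.447,.385)" -39.6 0
python3 - <<'E'
from h import *
move_ptp(RO+RF@np.array([0,.03,.22]),list(ori(RF[:,0],RF[:,2])[0])); sleep(.3)
c=cap("wrist"); s=cap("scene"); X,_=pts(c); z=(X-RO)@RF*1000
for y in (-40,50):
    r=z[(abs(z[:,1]-y)<30)&(abs(z[:,0])<15)&(z[:,2]>88)&(z[:,2]<108)]; print("tag top",len(r),cv2.minAreaRect(r[:,:2].astype(np.float32)),np.median(r[:,2]))
    r=z[(abs(z[:,1]-y)<32)&(abs(z[:,0])<20)&(z[:,2]>40)&(z[:,2]<48)]; print("rim",len(r),np.median(r[:,2]))
cv2.imwrite("pics/fin.png",np.hstack([cv2.resize(c["image"],(400,300)),cv2.resize(s["image"][150:300,180:430],(400,300))]))
E
```

```text
(array([0.4469223 , 0.38551425]), np.float64(-0.05141099326343465), (10.4, 40.1), 476, array([0.447 , 0.3863]), np.float64(0.0967))
False
gap 0.009644684405401503
gap 0.010073147590488517
insert 0 0 False z 6.6 F [-0.2 -3.3  4.2]
77.2333
tag top 0 ((0.0, 0.0), (0.0, 0.0), 0.0) nan
rim 412 44.11310112655331
tag top 426 ((-7.222297668457031, 49.02400207519531), (39.327816009521484, 10.26368522644043), 89.90219116210938) 95.94290492515853
rim 289 44.347772948982296
  return _methods._mean(a, axis=axis, dtype=dtype,
  ret = ret.dtype.type(ret / rcount)
```

View pics/fin.png

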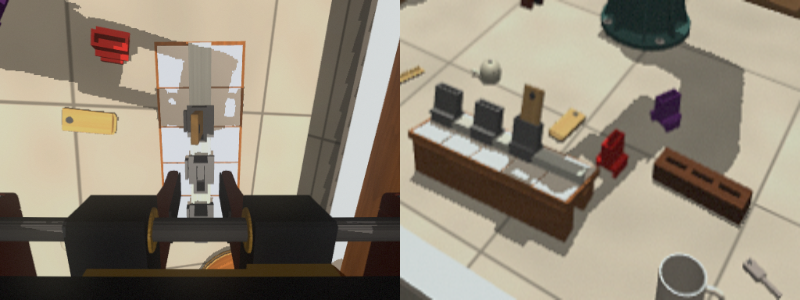

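```bash
cat > flat.py <<'E'
from h import *
def find_flat(c,g,rad=.06):
    "flat tag: centre, unit vector towards the eyelet"
    X,uv=pts(c); m=(X[:,2]>.006)&(X[:,2]<.015)&(np.linalg.norm(X[:,:2]-g,axis=1)<rad)
    P=X[m]; uv=uv[m]; (cx,cy),(w,h),a=cv2.minAreaRect((P[:,:2]*1000).astype(np.float32))
    if w<h: a+=90
    d=np.array([np.cos(np.deg2rad(a)),np.sin(np.deg2rad(a))]); ctr=np.array([cx,cy])/1000
    s=(P[:,:2]-ctr)@d; b=c["image"].sum(2)[uv[:,1],uv[:,0]]; t=(P[:,:2]-ctr)@np.array([-d[1],d[0]])
    e=[b[(abs(s-k)<.006)&(abs(t)<.006)].min() for k in (.033,-.033)]
    print("flat",ctr.round(4),np.degrees(np.arctan2(d[1],d[0])).round(1),(w,h),len(P),"eyelet dark",e)
    return ctr,d*(1 if e[0]<e[1] else -1)
E
python3 - <<'E'
from flat import *
q=list(ori((1,0,0))[0]); move_ptp(current_position()+[0,0,.05],current_orientation()); move_gripper(.07); move_ptp([.48,.08,.2],q); sleep(.2); c=cap("wrist")
X,uv=pts(c); m=(X[:,2]>.006)&(X[:,2]<.013)&(X[:,0]<.55)&(X[:,0]>.36)&(X[:,1]>-.02)&(X[:,1]<.13); g=np.median(X[m],0)[:2]; print(g)
ctr,d=find_flat(c,g); print(ctr,d,current_clock())
np.save("flat.npy",np.r_[ctr,d]); cv2.imwrite("pics/fl.png",c["image"])
w=np.array([-d[1],d[0],0]); q=best([*ctr,.1],w); print(q is not None)
E
```

```text
[0.44150761 0.02328503]
flat [0.4403 0.0212] 175.4 (40.86045455932617, 89.32412719726562) 1927 eyelet dark [np.uint64(283), np.uint64(371)]
[0.4403277  0.02116647] [-0.99678682  0.08010015] 80.2583
True
```

View pics/fl.png

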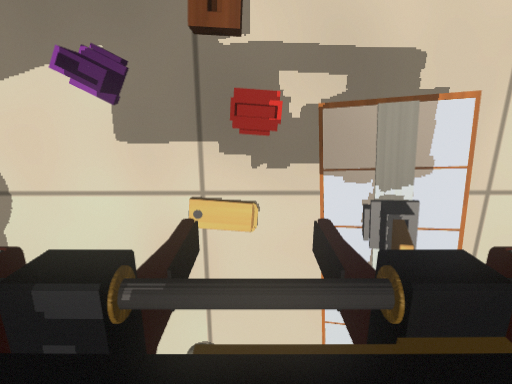

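```bash
cat >> flat.py <<'E'
def rel(b,z=62):
    "tool (rotation, tip) in the tag frame for a grasp leaning by b deg to the eyelet end"
    b=np.deg2rad(b); tz=np.array([-np.cos(b),0,-np.sin(b)]); e=np.array([-np.sin(b),0,np.cos(b)])
    return tz,np.array([-4,0,z])/1000-.010*e
def pose(b,F,o,sg,z=62):
    "world tip and quat for a tag frame F (columns) at o"
    tz,p=rel(b,z); y=sg*np.array([0,1.,0]); M=np.c_[np.cross(y,tz),y,tz]
    return np.array(o)+F@p, R.from_matrix(F@M).as_quat()
def lying(ctr,d):
    z=np.array([*d,0]); x=np.array([0,0,1.]); F=np.c_[x,np.cross(z,x),z]; return F,np.array([*ctr,.005])-.045*z
E
python3 - <<'E'
from flat import *
a=np.load("flat.npy")
for sg in (1,-1):
  for b in (45,40,35,30,25):
    r=[]
    for cx in (a[:2],[.5,-.02]):
        F,o=lying(cx,a[2:]); p,q=pose(b,F,o,sg)
        for h in (.0,.08): j=inverse_kinematics(p+[0,0,h],list(q)); r.append(None if j is None else np.round(j,2).tolist())
    for h in (6,50,90):
        p,q=pose(b,RF,RO+RF@np.array([0,-.0396,h/1000]),sg); j=inverse_kinematics(p,list(q)); r.append(None if j is None else np.round(j,2).tolist())
    print(sg,b,*[x if x is None else "ok%.1f"%x[5] for x in r])
E
```

```text
1 45 None None None None ok-1.8 ok-1.8 ok-1.8
1 40 None None None None ok-1.8 ok-1.8 ok-1.8
1 35 None None None None ok-1.8 ok-1.8 ok-1.8
1 30 None None None None ok-1.8 ok-1.8 ok-1.8
1 25 None None None None ok-1.8 ok-1.8 ok-1.8
-1 45 None None None None ok1.4 ok1.4 ok1.4
-1 40 None None None None ok1.4 ok1.4 ok1.4
-1 35 None None None None ok1.4 ok1.4 ok1.4
-1 30 None None None None ok1.4 ok1.4 ok1.4
-1 25 None None None None ok1.4 ok1.4 ok1.3
```

```bash
cat > plan.py <<'E'
from flat import *
a=np.load("flat.npy"); best_=[]
X2=np.c_[-RF[:,0],-RF[:,1],RF[:,2]]
ok=lambda p,q: inverse_kinematics(list(p),list(q))
fin={}
for k,F in enumerate((RF,X2)):
  for sg in (1,-1):
    for b in (45,40,35,30,20):
      js=[ok(*pose(b,F,RO+RF@np.array([0,-.0396,h/1000]),sg)) for h in (6,90)]
      if all(j is not None for j in js): fin[k,sg,b]=js[0]
print(list(fin))
for cx in ([.44,.02],[.47,-.03],[.47,-.08]):
  for yaw in np.deg2rad(np.arange(0,360,30)):
    F,o=lying(cx,(np.cos(yaw),np.sin(yaw)))
    for (k,sg,b) in fin:
      js=[]
      for h in (0,.08):
        p,q=pose(b,F,o,sg); j=ok(p+[0,0,h],q)
        if j is None: break
        js.append(j)
      if len(js)==2: best_.append((cx,round(np.degrees(yaw)),k,sg,b,np.round(js[0],2).tolist()))
for r in best_:
    if r[4] in (40,30): print(r)
E
python3 plan.py
```

```text
[(0, 1, 45), (0, 1, 40), (0, 1, 35), (0, 1, 30), (0, 1, 20), (0, -1, 45), (0, -1, 40), (0, -1, 35), (0, -1, 30), (0, -1, 20)]
([0.44, 0.02], 0, 0, 1, 40, [-0.07, 0.83, 1.5, -0.05, 1.51, 1.52])
([0.44, 0.02], 0, 0, 1, 30, [-0.08, 0.73, 1.63, -0.04, 1.31, 1.51])
([0.44, 0.02], 0, 0, -1, 40, [-0.07, 0.84, 1.49, -0.05, 1.51, -1.62])
([0.44, 0.02], 0, 0, -1, 30, [-0.08, 0.73, 1.62, -0.04, 1.31, -1.63])
([0.44, 0.02], 30, 0, 1, 40, [0.12, 0.81, 1.54, -0.26, 1.45, 1.28])
([0.44, 0.02], 30, 0, 1, 30, [0.08, 0.71, 1.67, -0.23, 1.25, 1.25])
([0.44, 0.02], 30, 0, -1, 40, [0.12, 0.82, 1.54, -0.26, 1.45, -1.86])
([0.44, 0.02], 30, 0, -1, 30, [0.08, 0.72, 1.66, -0.23, 1.25, -1.89])
([0.44, 0.02], 60, 0, 1, 40, [0.29, 0.76, 1.69, -0.48, 1.27, 1.1])
([0.44, 0.02], 60, 0, 1, 30, [0.22, 0.67, 1.79, -0.43, 1.09, 1.02])
([0.44, 0.02], 60, 0, -1, 40, [0.29, 0.77, 1.69, -0.48, 1.27, -2.04])
([0.44, 0.02], 60, 0, -1, 30, [0.22, 0.68, 1.78, -0.42, 1.1, -2.12])
([0.44, 0.02], 90, 0, 1, 40, [0.42, 0.7, 1.92, -0.77, 1.01, 1.0])
([0.44, 0.02], 90, 0, 1, 30, [0.32, 0.62, 1.97, -0.68, 0.86, 0.85])
([0.44, 0.02], 
[... 5437 characters left out ...]
 -0.08], 270, 0, -1, 40, [-0.74, 0.74, 1.78, 0.54, 1.19, -1.09])
([0.47, -0.08], 270, 0, -1, 30, [-0.66, 0.66, 1.84, 0.48, 1.04, -0.99])
([0.47, -0.08], 300, 0, 1, 40, [-0.57, 0.81, 1.56, 0.3, 1.42, 1.9])
([0.47, -0.08], 300, 0, 1, 30, [-0.53, 0.71, 1.67, 0.27, 1.24, 1.94])
([0.47, -0.08], 300, 0, -1, 40, [-0.57, 0.81, 1.56, 0.3, 1.42, -1.24])
([0.47, -0.08], 300, 0, -1, 30, [-0.53, 0.72, 1.66, 0.27, 1.24, -1.2])
([0.47, -0.08], 330, 0, 1, 40, [-0.39, 0.85, 1.43, 0.09, 1.55, 1.67])
([0.47, -0.08], 330, 0, 1, 30, [-0.38, 0.75, 1.56, 0.08, 1.35, 1.68])
([0.47, -0.08], 330, 0, -1, 40, [-0.39, 0.86, 1.42, 0.09, 1.56, -1.47])
([0.47, -0.08], 330, 0, -1, 30, [-0.38, 0.76, 1.55, 0.08, 1.35, -1.46])
```

Run:
```python
from flat import *
a=np.load("flat.npy"); ctr,d=a[:2],a[2:]; w=np.array([-d[1],d[0],0]); ang=np.deg2rad(270)-np.arctan2(d[1],d[0]); ang=(ang+np.pi)%(2*np.pi)-np.pi
rz=R.from_euler("z",ang); new=np.array([.44,.02]); print(np.degrees(ang))
opts=[]
for q in ori(w):
    q2=(rz*R.from_quat(q)).as_quat(); j=inverse_kinematics([*ctr,.1],list(q)); j2=inverse_kinematics([*new,.1],list(q2))
    print(None if j is None else np.round(j[5],2),None if j2 is None else np.round(j2[5],2))
    if j is not None and j2 is not None: opts.append((max(abs(j[5]),abs(j2[5])),list(q),list(q2)))
_,q,q2=min(opts)
move_gripper(.06); move_ptp([*ctr,.09],q); print(servo_line([*ctr,.003],q,rate=.08,contact_N=5),current_position()); move_gripper(.0); print("gap",current_finger_gap()); assert current_finger_gap()>.03
servo_line([*ctr,.06],q); move_ptp([*new,.06],q2); print(servo_line([*new,.004],q2,rate=.05,contact_N=4)); move_gripper(.06); servo_line([*new,.12],q2,rate=.2)
q=list(ori((1,0,0))[0]); move_ptp([.44,.03,.17],q); sleep(.2); c=cap("wrist"); ctr,d=find_flat(c,new); print(ctr,d,current_clock()); np.save("flat.npy",np.r_[ctr,d])
F,o=lying(ctr,d); p,q=pose(40,F,o,-1); print(inverse_kinematics(p,list(q)))
for dx,y,h in ((-.1,-.08,.14),(0,-.0396,.1)):
    p,q=pose(40,RF,RO+RF@np.array([dx,y,h]),-1); print(inverse_kinematics(p,list(q)))
```

```text
94.59432220458987
1.54 -0.12
-1.6 None
False [0.4406882  0.02112864 0.00332265]
gap 0.039511837097941004
False
flat [0.4407 0.0191] 90.1 (40.01478958129883, 89.28873443603516) 2595 eyelet dark [np.uint64(256), np.uint64(251)]
[0.44071353 0.01913808] [ 0.00113967 -0.99999935] 88.8083
[-0.63084466  0.6992378   1.95832104  0.64276015  1.04565091 -1.12192655]
[-0.2158271   0.55706963  1.29274159 -0.16785434  1.8800128   1.28464041]
[-0.1305455   0.71448283  1.02384967 -0.12319302  2.00236521  1.35558343]
```

```bash
cat > ins.py <<'E'
from flat import *
a=np.load("flat.npy"); ctr,d=a[:2],a[2:]; F,o=lying(ctr,d); p,q=pose(40,F,o,-1)
move_gripper(.06); move_ptp(p+[0,0,.08],q); print(servo_line(p,q,rate=.08,contact_N=5),current_position()-p); move_gripper(0); print("gap",current_finger_gap()); assert current_finger_gap()>.03
servo_line(p+[0,0,.1],q,rate=.15)
P=lambda x,y,h: pose(40,RF,RO+RF@np.array([x,y,h])/1000,-1)
move_ptp(*P(-100,-80,140)); print("gap",current_finger_gap()); servo_line(*P(0,-39.6,100),rate=.15); servo_line(*P(0,-39.6,50),rate=.1); sleep(.2)
c=cap("scene"); cv2.imwrite("pics/ins.png",cv2.resize(c["image"][150:300,180:380],(800,600)))
print(current_clock(),current_force())
for dx,dy in ((0,0),(0,1.5),(0,-1.5),(1.5,0),(-1.5,0)):
    servo_line(*P(dx,-39.6+dy,47),rate=.05); hit=servo_line(*P(dx,-39.6+dy,6.5),rate=.04,contact_N=6)
    t,_=P(dx,-39.6+dy,0); z=(RF.T@(current_position()-t))[2]*1000; print("insert",dx,dy,hit,"z",round(z,1),"F",(RF.T@np.array(current_force())).round(1),"gap",current_finger_gap())
    if z<15: break
E
python3 ins.py
```

```text
True [-0.00045285  0.00037998  0.00059448]
gap 0.03968515309764699
gap 0.03925721871987722
95.9 [-0.56850026  0.43536566  0.1680313 ]
insert 0 0 False z 6.8 F [ 0.7 -0.1 -0.9] gap 0.03981847848494623
```

View pics/ins.png

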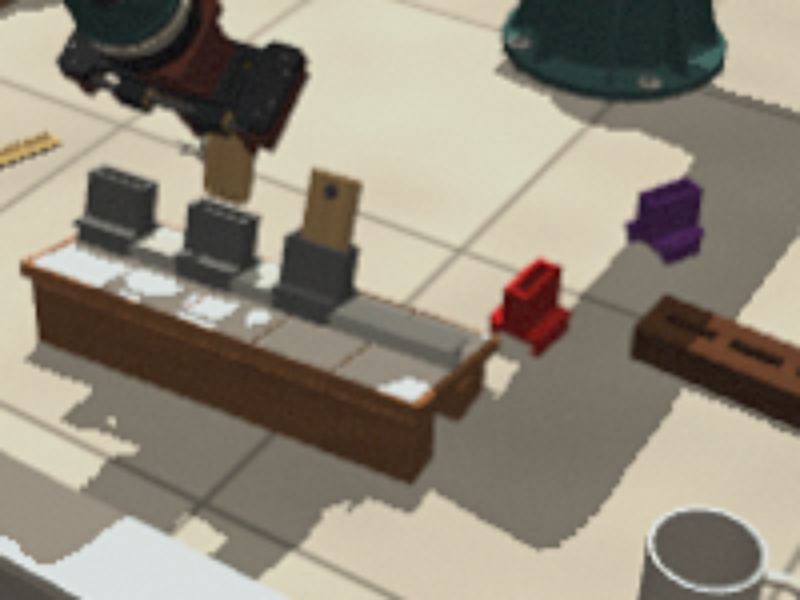

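Run:
```python
from h import *
move_gripper(.06); p=current_position(); servo_line(p+RF@np.array([.03,0,.06]),rate=.1); servo_line(p+RF@np.array([.03,0,.12]),rate=.2)
move_ptp(RO+RF@np.array([0,.0,.24]),list(ori(RF[:,0],RF[:,2])[0])); sleep(.4)
c=cap("wrist"); s=cap("scene"); X,_=pts(c); z=(X-RO)@RF*1000
for y in (-40,50):
    r=z[(abs(z[:,1]-y)<30)&(abs(z[:,0])<18)&(z[:,2]>88)&(z[:,2]<112)]; print("tag top",len(r),cv2.minAreaRect(r[:,:2].astype(np.float32)),np.median(r[:,2]))
    r=z[(abs(z[:,1]-y)<32)&(abs(z[:,0])<20)&(z[:,2]>40)&(z[:,2]<48)]; print("rim",len(r),np.median(r[:,2]),r.min(0)[:2],r.max(0)[:2])
cv2.imwrite("pics/fin2.png",np.hstack([cv2.resize(c["image"],(400,300)),cv2.resize(s["image"][150:300,180:430],(400,300))])); print(current_clock())
```

```text
tag top 318 ((-2.596407175064087, -38.716766357421875), (39.00789260864258, 10.295316696166992), 89.688232421875) 95.9095276125521
rim 288 44.10683325654291 [-10.45119809 -65.86614134] [ 10.82946404 -13.04765718]
tag top 392 ((-7.249898433685303, 48.657222747802734), (39.453826904296875, 10.610701560974121), 89.85174560546875) 95.90340294808679
rim 269 44.301419055248175 [-13.14523407  20.67211299] [ 8.92647418 72.75294976]
101.075
```

View pics/fin2.png

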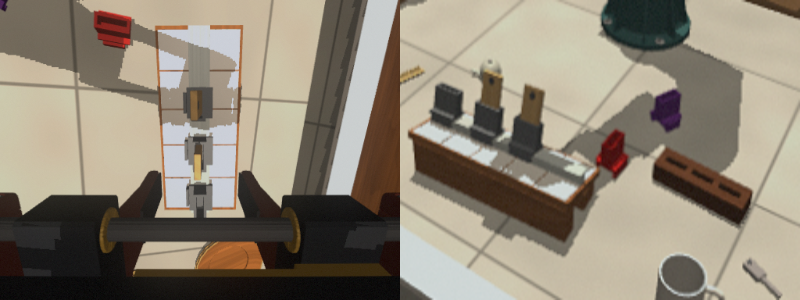

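Run:
```python
from h import *
look_rail(50,.16); look_rail(-40,.16)
q=list(ori(RF[:,0],RF[:,2])[0]); move_ptp(RO+RF@np.array([0,.03,.17]),q); sleep(.3)
c=cap("wrist"); X,_=pts(c); z=(X-RO)@RF*1000
for y in (50,-40):
    for lo,hi,n in ((3,9,"plate"),(41,48,"rim"),(92,100,"tag")):
        r=z[(abs(z[:,1]-y)<31)&(abs(z[:,0])<32)&(z[:,2]>lo)&(z[:,2]<hi)]; 
        if len(r)>30: print(y,n,len(r),"x",np.percentile(r[:,0],[1,99]).round(1),"y",np.percentile(r[:,1],[1,99]).round(1),"dz/dx",np.degrees(np.polyfit(r[:,0],r[:,2],1)[0]).round(1))
cv2.imwrite("pics/h2.png",cv2.resize(c["image"][60:240,170:350],(600,600)))
```

```text
rim 462 ((-1.6820478439331055, 47.139259338378906), (22.871564865112305, 53.08311462402344), 0.4251142740249634) z 44.28 slopes deg [ 1.16 -0.01]
rim 496 ((0.18996810913085938, -39.51033020019531), (52.829044342041016, 22.579238891601562), 89.88346099853516) z 44.07 slopes deg [-0.32 -0.08]
50 plate 886 x [-28.3  22.1] y [21.6 73.5] dz/dx 1.4
50 rim 403 x [-12.9   9.4] y [21.  73.6] dz/dx 1.1
50 tag 554 x [-12.6  -2.5] y [29.8 68.4] dz/dx 1.5
-40 plate 843 x [-27.2  24.1] y [-65.4 -13.1] dz/dx 0.7
-40 rim 427 x [-11.2  11.1] y [-64.9 -13. ] dz/dx 0.2
-40 tag 319 x [-7.4  1.9] y [-47.  -19.2] dz/dx -1.8
```

View pics/h2.png

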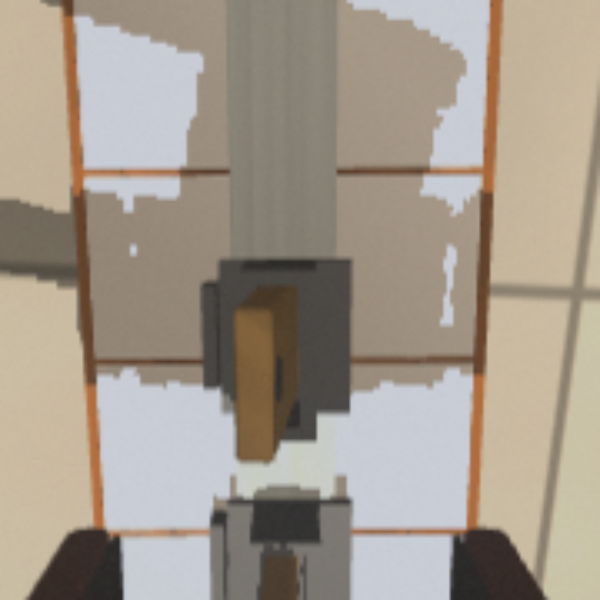

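Run:
```python
from h import *
servo_line(current_position()+[0,0,.08],rate=.2); sleep(.3); print(close_job())
```

```text
the job is handed in; nothing more can be done
None
```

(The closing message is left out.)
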